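# Twist the lid off the braced jar

### The job

Put the crumpled paper ball that lies on the jar's lid into the grey waste bin first. Then twist the tight orange lid anticlockwise, about a quarter turn, stop turning once its catches come free, and lift it straight up, leaving the jar seated in its wooden brace. Finish still holding the lid level and directly over the open jar, clear of the rim by about a finger's breadth, and do not let go; leave the stapler and the two small dropper bottles where they are.

Things in the scene. Friction and masses are not known exactly. Their poses are not given: they have to be found in the camera images.
- jar_brace: plywood block 88 x 88 x 45 mm screwed to the desk (fixed; two 10 mm screw tabs on its +-y sides), with a square pocket 65 mm wide whose floor is 8 mm above the desk; origin: centre of the underside, z up. It keeps the jar from turning (a few degrees of play) but not from being lifted out.
- jar: white jar, 0.35 to 0.7 kg, loose in the brace's pocket: square body 60 x 60 mm, 62 mm high, then a shoulder to a round neck 45 mm across, rim 100 mm above its underside. Blue band; blue mark on the shoulder at its +x and at its -x. Origin: centre of the underside, z up.
- jar_rim (a point): centre of the jar's mouth, 100 mm above its underside; axes as the jar's. Below the rim the neck has two locking flanges (53 mm across, 8 to 12 mm below the rim) with open gaps centred on the jar's +x and -x.
- lid: round ribbed orange lid, 63 mm across, 24 mm high, 0.07 kg. Origin: centre of its lower edge, z up; closed, 82 mm above the jar's underside. White marks at its own +x and -x, where two catches sit inside. At the start its x axis stands 74 to 92 degrees clockwise (from above) of the jar's, catches locked under the flanges.
- paper_ball: the crumpled paper ball described at ball_center; origin: centre of its flat underside
- ball_center (a point): middle of the crumpled paper ball, a firm whitish lump about 40 mm across and 35 mm high, 16 g, lying on top of the lid, up to 8 mm off its centre
- bin: grey round waste bin, fixed, 132 mm across at the top, 112 mm at the foot, 90 mm high, wall 3 mm, floor 4 mm; origin: centre of the underside
- stapler: blue stapler 35 x 128 x 62 mm on the desk, long along its y; origin: centre of the underside; leave alone
- brown_dropper: small brown bottle with black cap, 32 mm across, 62 mm high; origin: centre of the underside; leave alone
- white_dropper: small white bottle with blue cap, 32 mm across, 70 mm high; origin: centre of the underside; leave alone
- lid_top (a point): centre of the lid's top, 24 mm above its lower edge. Turn the lid anticlockwise until white and blue marks line up within 15 degrees: it is free; a hard stop is 18 degrees past line-up (forced on it, the lid jams). A gasket pushes it up with about 15 N: it turns stiffly (up to about 0.6 N m; grip with 60 N or more), rises 2 mm when free, and leaves the flanges 9 mm above its closed height.
Not all that is in view belongs to the job. What is shaped like the lid but yellow is not meant.

How it is judged:
By the outcome, as a careful person would: the job done as asked, in the order asked, and still so for the second after the job is handed in, while the arm keeps its last pose, push and grip.
It also fails if it takes over 48 s, if anything falls off the work surface, if the arm or the gripper's body presses on something with over 40 N, if the wrist force passes 120 N, or if a joint passes its speed limit or range.

### The arm

A 6-joint arm with a two-finger parallel gripper is mounted at the origin on a cart in front of the work surface, level with it; the furniture and walls round the work are solid. World frame = base frame: x ahead of the robot, y to its left, z up, the work surface at z = 0. Lengths are in m, angles in rad, forces in N, time in s.
With the tool pointing down it reaches from about 0.3 to 0.775 m from the base axis. Payload 14.6 kg.
Tool frame: the origin (TCP) lies at the very end of the fingers, on their centre line; the grasp point (between the pads) lies pinch_z behind it (pinch_z is the distance from the TCP to the grasp point, in m); z points along the fingers, y is the line along which they close (so a half turn about z gives the same grasp; the last joint's range is limited). The gripper opens to 85 mm and grips with 20 to 120 N. Pads are 22 mm wide; open, the fingers measure 114 mm over their backs; the gripper's body (76 mm by 85 mm) begins 54 mm behind the grasp point. The pads swing forward as they close: fully open they stand 13 mm farther back than shut.
Start: joints at [-1.174, 0.3, 1.521, -0, 1.321, -0.067], TCP at [0.246, -0.492, 0.203] pointing down, gripper open.
Joint ranges: [-3.03, 3.03], [-0.79, 2.21], [0.23, 2.52], [-1.04, 4.18], [0, 3.07], [-2.55, 2.55]. Speed limits (rad/s): [2.22, 2.22, 2.57, 3.14, 3.14, 3.14].

### API

Orientations are given as a rotation vector (axis times angle).
In Python, from workcell import get_state, get_image, close_job, pinch_z gives the robot as it stands.
- The arm moves only by the shell command python3 -m jog 'ROWS' [FORCE]. ROWS is a JSON object of lists of equal length, an entry for each row: "dp": the shift along the tool's x, y, z in cm, a list of three; "turn": the turn about the tool's z in degrees; "grip": the finger opening in cm, from 0 to 8.54. In form: {"dp": [[dx, dy, dz], ...], "turn": [turn, ...], "grip": [grip, ...]}. A call has 1 to 5 rows; each row is the pose to reach, as a shift and turn from the pose commanded when the call began, along the tool's axes at that moment; what a row does not reach only later rows make up. A row lasts 1/12 s, in which the tool goes at most 41.7 mm and 7.16 degrees, less where a joint would pass 70% of its speed; a pose out of reach is approached as far as the arm can. A call with a gripper value outside its range is refused whole. The fingers move at their own pace and stop on an object; FORCE is the grip in N (left out, the last holds). Time passes only in rows, so rows that repeat a pose let the fingers close. It gives the time, the measured TCP pose, the force, the opening and the grip force at its end, in the units of the state.
- get_state(): the state, without advancing time (a new reading comes with each control period).
- get_image(name): name is "scene" or "top" or "wrist"; returns a dict with "pixels" (420x560x3 uint8, red, green, blue), "intrinsics" (3x3 intrinsics, pixels), "dist" ([k1, k2, p1, p2, k3] as OpenCV has them; the pictures are not rectified), "R" (3x3) and "t" (3): a world point X has camera coordinates R X + t; the wrist camera has in their place "tool_from_camera" (4x4, takes a point from camera to tool coordinates, whose origin is the TCP and whose axes are the flange's). Camera axes: x right, y down, z forward; pixel columns grow to the right and rows downward; lengths in m; the calibration is good to about 2 mm. A picture is of the moment at which its call begins: read the wrist's pose just before it. There is no depth.
- close_job(): hands the job in; it is judged then, once.
The state is a dict: "t": time; "joints": joint angles; "qvel": joint speeds; "joint_efforts": joint torques, N m; "tcp_pos": TCP position; "tcp_rot": TCP orientation; "contact_force": force on the tool from outside, world axes, zero at the start; "ft_torque": the same for the moment, N m; "grip_width": finger opening in m; "grip_force": force on a finger pad.
Only numpy, scipy, OpenCV 4.12 (cv2) and the standard library are available. Lean on these libraries where they do the work, as an engineer would, in place of code of your own. Each camera call takes 0.05 s, during which the arm holds its last target. There are 200 camera calls.

## Working session

There is one attempt and no reset: what is moved stays moved. The work goes in short steps, Python scripts to look and compute and a shell command to move; the robot and the scene stay as the last step left them, time stands still between calls to the robot, and variables do not carry over. Pictures are saved under pics/ and viewed, at most 10 in all, crops included, and the job is handed in when it is done.

```bash
mkdir -p pics
cat > h.py <<'E'
import numpy as np, cv2, json
from workcell import get_state,get_image,close_job,pinch_z
from scipy.spatial.transform import Rotation as Rn
def snap(name,fn):
    s=get_state(); im=get_image(name); cv2.imwrite('pics/'+fn+'.png',im['pixels'][:,:,::-1])
    if 'R' in im: R,t=np.array(im['R']),np.array(im['t'])
    else:
        T=np.array(im['tool_from_camera']); W=np.eye(4); W[:3,:3]=Rn.from_rotvec(s['tcp_rot']).as_matrix(); W[:3,3]=s['tcp_pos']
        C=np.linalg.inv(W@T); R,t=C[:3,:3],C[:3,3]
    np.savez('pics/'+fn+'.npz',px=im['pixels'],K=im['intrinsics'],d=im['dist'],R=R,t=t)
def load(fn): return np.load('pics/'+fn+'.npz')
def ray(c,uv):
    n=cv2.undistortPoints(np.array([[uv]],float),c['K'],c['d'])[0,0]
    o=-c['R'].T@c['t']; return o,c['R'].T@np.array([n[0],n[1],1])
def onz(c,uv,z):
    o,d=ray(c,uv); return o+d*(z-o[2])/d[2]
def tri(*p):
    A=0;b=0
    for c,uv in p:
        o,d=ray(c,uv); d=d/np.linalg.norm(d); P=np.eye(3)-np.outer(d,d); A=A+P; b=b+P@o
    return np.linalg.solve(A,b)
def proj(c,X):
    return cv2.projectPoints(np.array([X],float),cv2.Rodrigues(c['R'])[0],c['t'],c['K'],c['d'])[0][0,0]
def totool(X):
    s=get_state(); return Rn.from_rotvec(s['tcp_rot']).as_matrix().T@(np.array(X)-s['tcp_pos'])*100
E
python3 - <<'E'
from h import *
snap('scene','s0');snap('top','t0')
print(pinch_z,get_state())
a=load('s0')['px'];b=load('t0')['px']
print(-load('s0')['R'].T@load('s0')['t'],-load('t0')['R'].T@load('t0')['t'])
E
```

```text
0.0187 {'t': 0.1, 'joints': array([-1.17359278e+00,  3.00436682e-01,  1.52154066e+00, -6.56053684e-06,
        1.32070236e+00, -6.65790025e-02]), 'qvel': array([ 1.62032418e-06, -1.24506601e-03, -1.53484286e-03,  2.32676174e-04,
       -4.45122194e-04, -2.71623367e-03]), 'joint_efforts': array([-4.93668790e-05, -5.44378817e+01, -3.62372410e+01, -1.55508806e-04,
        3.01578257e-03,  2.96625785e-05]), 'tcp_pos': array([ 0.24594328, -0.49166812,  0.20205731]), 'tcp_rot': array([-3.05646005e+00, -7.21752685e-01,  2.90741960e-04]), 'contact_force': array([-0.18773611, -0.19354648, -0.16055644]), 'ft_torque': array([-0.00575827, -0.01747719, -0.02510392]), 'grip_force': 0.0, 'grip_width': 0.08591448217115116}
[-0.36022568  0.47183427  0.57428086] [0.41583713 0.02996095 0.93626135]
```

View pics/s0.png

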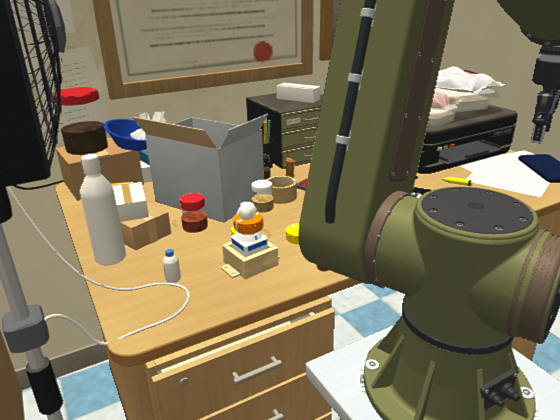

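View pics/t0.png

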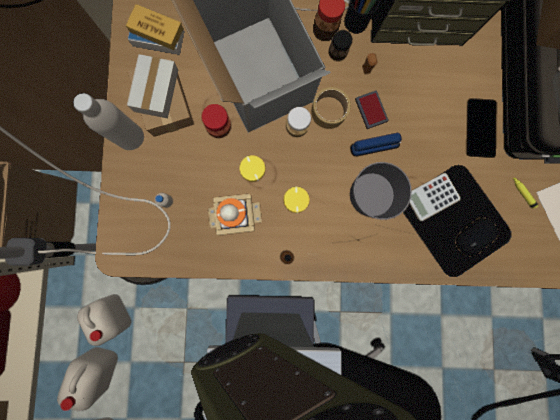

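The top view shows the jar in its brace with the orange lid and paper ball at about (233,213), the bin at (380,190), the stapler at (376,143), the white dropper at (163,200) and the brown one at (287,257). There are three lid-shaped candidates: orange (233,213), yellow (252,167) and yellow (297,199). The one on the jar under the ball, orange, fits. I'll confirm it in a crop and measure.

Run:
```python
from h import *
t=load('t0');s=load('s0')
def cen(c,lo,hi,box,name):
    hsv=cv2.cvtColor(c['px'],cv2.COLOR_RGB2HSV);m=cv2.inRange(hsv,lo,hi);k=np.zeros_like(m);x0,y0,x1,y1=box;k[y0:y1,x0:x1]=1;m=m*k
    ys,xs=np.nonzero(m);r=cv2.minEnclosingCircle(np.c_[xs,ys].astype(np.float32));print(name,len(xs),xs.mean(),ys.mean(),r);return r[0]
o=cen(t,(4,150,120),(17,255,255),(205,185,265,240),'orange top')
print(onz(t,o,.112))
b=cen(t,(0,0,120),(179,60,255),(218,201,242,224),'ball top')
b2=cen(s,(0,0,120),(179,60,255),(232,198,258,219),'ball sc')
o2=cen(s,(4,150,120),(17,255,255),(225,205,270,240),'or sc')
print('ball',tri((t,b),(s,b2)))
for n,uv,z in [('bin',(380,188),.09),('binR',(412,188),.09),('binfoot',(377,196),.004),('stap',(376,143),.05),('wd',(163,200),.07),('bd',(287,257),.06),('edge',(200,280),0),('box',(325,70),.2),('y1',(252,167),.02),('y2',(297,199),.02),('wj',(299,121),.05)]: print(n,onz(t,uv,z).round(3))
A=cv2.resize(t['px'][180:245,195:275],None,fx=7,fy=7,interpolation=2);B=cv2.resize(s['px'][190:280,205:305],None,fx=5,fy=5,interpolation=2)
A=A[:450];out=np.zeros((455,800,3),np.uint8);A=cv2.resize(A,(400,325));B=cv2.resize(B,(400,360));out[:325,:400]=A;out[:360,400:]=B;cv2.imwrite('pics/c0.png',out[:360,:,::-1])
```

```text
orange top 327 231.6085626911315 212.37003058103974 ((230.54429626464844, 211.9324951171875), 14.485837936401367)
[0.46525474 0.10666864 0.112     ]
ball top 224 228.70089285714286 211.97321428571428 ((230.5, 212.0), 15.207006454467773)
ball sc 274 246.48540145985402 209.77372262773721 ((246.57142639160156, 211.0), 10.618722915649414)
or sc 311 249.0064308681672 225.7073954983923 ((248.0, 221.5), 15.66055965423584)
ball [0.46462829 0.1062032  0.12790647]
bin [ 0.531 -0.225  0.09 ]
binR [ 0.534 -0.298  0.09 ]
binfoot [ 0.523 -0.244  0.004]
stap [ 0.645 -0.227  0.05 ]
wd [0.49  0.263 0.07 ]
bd [ 0.369 -0.021  0.06 ]
edge [0.306 0.183 0.   ]
box [ 0.752 -0.079  0.2  ]
y1 [0.582 0.068 0.02 ]
y2 [ 0.507 -0.044  0.02 ]
wj [ 0.692 -0.042  0.05 ]
```

View pics/c0.png

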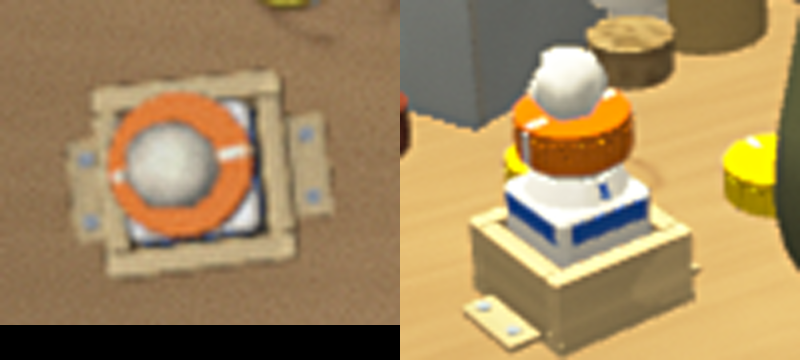

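The crop confirms the orange ribbed lid with white marks, on the white and blue jar in the brace, with the ball on it slightly towards +y. Ball centre is at top pixel (228.6,213) and scene pixel (247.5,210.5); the yellow lids are elsewhere.

Run:
```python
from h import *
t=load('t0');s=load('s0')
print('ball',tri((t,(228.6,213)),(s,(247.5,210.5))),onz(t,(228.6,213),.1315),'lid',onz(t,(231.4,212.6),.114))
print(totool([.44,.09,.27]))
```

```text
ball [0.46121619 0.10787749 0.1311082 ] [0.461708   0.10883913 0.1315    ] lid [0.46375192 0.10458812 0.114     ]
[ 43.37631576 -43.34891983  -6.74437447]
```

```bash
python3 -m jog '{"dp": [[0,0,-4],[2.5,-2.5,-6.5],[5.2,-5.2,-6.7],[8,-8,-6.7],[10.8,-10.8,-6.7]], "turn": [0,0,0,0,0], "grip": [8.5,8.5,8.5,8.5,8.5]}' 20
python3 -m jog '{"dp": [[2.8,-2.8,0],[5.6,-5.6,0],[8.4,-8.4,0],[11.2,-11.2,0],[14,-14,0]], "turn": [0,0,0,0,0], "grip": [8.5,8.5,8.5,8.5,8.5]}'
python3 -c "
from h import *
print(totool([.44,.09,.27]))"
```

```text
t: 0.52
tcp_pos: [0.2944, -0.3454, 0.2696]
tcp_rot: [3.058, 0.721, 0.0]
contact_force: [1.5, 0.2, -0.3]
grip_width: 0.0849
grip_force: 0.0
t: 0.93
tcp_pos: [0.3569, -0.1573, 0.2695]
tcp_rot: [3.058, 0.721, 0.0]
contact_force: [2.3, 0.4, 1.0]
grip_width: 0.085
grip_force: 0.0
[ 18.492125   -18.40276391  -0.04599238]
```

```bash
python3 -m jog '{"dp": [[2.8,-2.8,0],[5.6,-5.6,0],[8.4,-8.4,0],[11.2,-11.2,0],[14,-14,0]], "turn": [0,0,0,0,0], "grip": [8.5,8.5,8.5,8.5,8.5]}'
python3 -m jog '{"dp": [[2.5,-2.5,0],[4,-4,0],[4,-4,0],[4,-4,0]], "turn": [0,0,0,0], "grip": [8.5,8.5,8.5,8.5]}'
python3 -c "
from h import *
snap('wrist','w0');print(get_state()['joints'])
c=load('w0');print(proj(c,[.461,.108,.131]),proj(c,[.464,.105,.114]))"
```

```text
t: 1.35
tcp_pos: [0.4195, 0.0308, 0.2696]
tcp_rot: [3.057, 0.722, 0.0]
contact_force: [0.9, -0.8, -0.7]
grip_width: 0.0852
grip_force: 0.0
t: 1.68
tcp_pos: [0.4372, 0.0831, 0.2691]
tcp_rot: [-3.057, -0.725, 0.002]
contact_force: [-0.2, -0.5, 0.4]
grip_width: 0.0848
grip_force: 0.0
[ 1.03807960e-01  1.42220017e-02  1.69578161e+00 -1.58920517e-04
  1.43241007e+00  1.21004862e+00]
[272.88319951 162.97814925] [277.05400691 159.78087306]
```

View pics/w0.png

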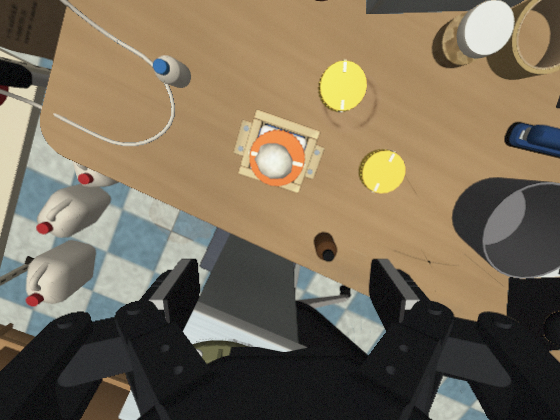

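The wrist view shows the ball at about (274,161) on the orange lid at (277,158). The lid marks are at (255,154) and (298,163), and the brace tabs lie along the same line at (243,137) and (315,160).

Run:
```python
from h import *
t=load('t0');s=load('s0');w=load('w0')
hsv=cv2.cvtColor(w['px'],cv2.COLOR_RGB2HSV)
m=cv2.inRange(hsv,(4,150,120),(17,255,255));m[:,:235]=0;m[:,325:]=0;m[:120]=0;m[205:]=0
p=np.argwhere(m)[:,::-1].astype(np.int32);h=cv2.convexHull(p);e=cv2.fitEllipse(h);print('orange',e)
k=cv2.fillConvexPoly(np.zeros_like(m),h,1)
wh=cv2.inRange(hsv,(0,0,110),(179,70,255))*k
n,l,st,ce=cv2.connectedComponentsWithStats(wh)
for i in range(1,n):
    if st[i,4]>3: print(st[i],ce[i])
print('lid',onz(w,e[0],.114))
A=cv2.resize(w['px'][105:205,220:340],None,fx=6,fy=6,interpolation=2);cv2.imwrite('pics/c1.png',A[:,:,::-1])
```

```text
orange ((276.5549621582031, 157.49252319335938), (54.420475006103516, 55.696533203125), 177.13873291015625)
[ 251  144   52   34 1046] [274.11472275 160.50478011]
lid [0.46600603 0.10661003 0.114     ]
```

View pics/c1.png

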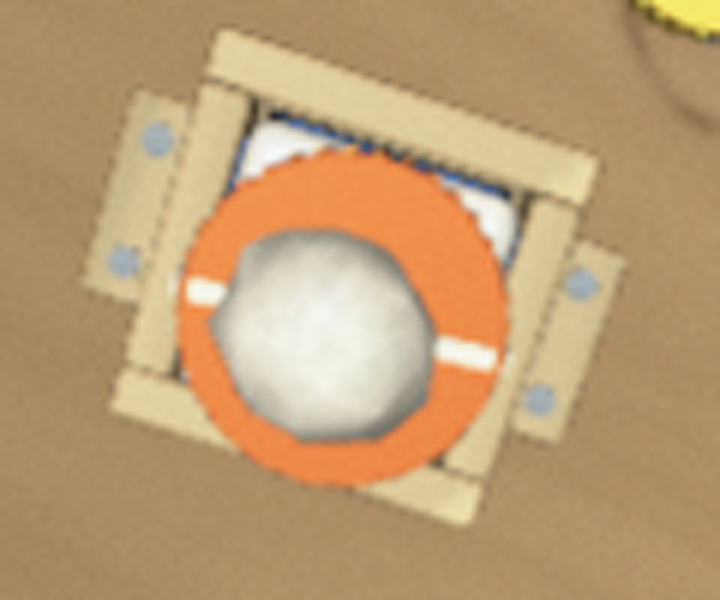

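Run:
```python
from h import *
t=load('t0');s=load('s0');w=load('w0')
g=lambda x,y:(220+(x+.5)/6-.5,105+(y+.5)/6-.5)
ang=lambda a,b:np.degrees(np.arctan2(*(a-b)[1::-1]))
f=lambda p,z:onz(w,g(*p),z)
print('lid mark axis',ang(f((188,291),.114),f((495,359),.114)), 'inner',ang(f((188,290),.114),f((466,353),.114)))
print('brace y',ang(f((140.5,199.5),.01),f((560,341.5),.01)),'top edge',ang(f((225,30),.045),f((597,157),.045)),'side', ang(f((157,138),.01),f((124,261),.01)), ang(f((581,283),.01),f((539,400),.01)))
print('brace c',(f((225,30),.045)+f((470,525),.045))/2,(f((597,157),.045)+f((112,407),.045))/2)
b=g(323,335)
print('ball',tri((w,b),(t,(228.6,213))),tri((w,b),(s,(247.5,210.5))),tri((w,b),(t,(228.6,213)),(s,(247.5,210.5))),onz(w,b,.1315))
B=tri((w,b),(t,(228.6,213)),(s,(247.5,210.5)));print(totool([B[0],B[1],.165]),get_state()['tcp_pos'])
```

```text
lid mark axis 104.33568270475992 inner 104.06044102235765
brace y 98.31586286333527 top edge 98.71670876080806 side 9.106241439249127 8.33288588307277
brace c [0.46533524 0.10550771 0.045     ] [0.46563083 0.10638366 0.045     ]
ball [0.46246727 0.10904147 0.12414586] [0.46300284 0.10737663 0.12993074] [0.462346   0.10801828 0.13033759] [0.46372676 0.10869    0.1315    ]
[ 3.41543843 -1.168299   10.42321609] [0.43712954 0.08229604 0.26925859]
```

```bash
python3 -m jog '{"dp": [[2,-0.7,2],[3.4,-1.2,5],[3.4,-1.2,8],[3.4,-1.2,8],[3.4,-1.2,8]], "turn": [0,0,0,0,0], "grip": [8.5,8.5,8.5,8.5,8.5]}' 20
python3 -c "
from h import *
print(totool([.463,.1085,.115]),get_state()['joints'])"
```

```text
t: 2.15
tcp_pos: [0.4619, 0.1073, 0.1895]
tcp_rot: [-3.058, -0.72, 0.004]
contact_force: [0.1, 0.7, 1.3]
grip_width: 0.0852
grip_force: 0.0
[ 0.1676115  -0.05304959  7.45256299] [ 1.51067827e-01  1.43805211e-01  1.74311256e+00 -9.99939149e-05
  1.25691622e+00  1.25929476e+00]
```

```bash
python3 -m jog '{"dp": [[0.2,-0.1,3],[0.2,-0.1,6],[0.2,-0.1,7.3],[0.2,-0.1,7.4],[0.2,-0.1,7.4]], "turn": [0,0,0,0,0], "grip": [8.5,8.5,8.5,8.5,7]}' 20
python3 -m jog '{"dp": [[0,0,0],[0,0,0],[0,0,0],[0,0,0],[0,0,0]], "turn": [0,0,0,0,0], "grip": [5,3,2,2,2]}' 25
```

```text
t: 2.57
tcp_pos: [0.4645, 0.1097, 0.1174]
tcp_rot: [3.058, 0.721, 0.003]
contact_force: [-0.4, -0.1, 1.3]
grip_width: 0.0753
grip_force: 0.0
t: 2.98
tcp_pos: [0.4647, 0.1099, 0.1169]
tcp_rot: [3.057, 0.722, 0.004]
contact_force: [0.9, -2.6, 10.2]
grip_width: 0.0201
grip_force: 7.9
```

Run:
```python
from h import *
snap('wrist','w1');snap('scene','s1')
a=load('w1')['px'];b=cv2.resize(load('s1')['px'][170:270,190:310],(480,400))
o=np.zeros((420,800,3),np.uint8);o[:,:400]=a[:,80:480];o[:400,400:]=b[:,40:440];cv2.imwrite('pics/c2.png',o[:,:,::-1])
```

```text
(no output)
```

View pics/c2.png

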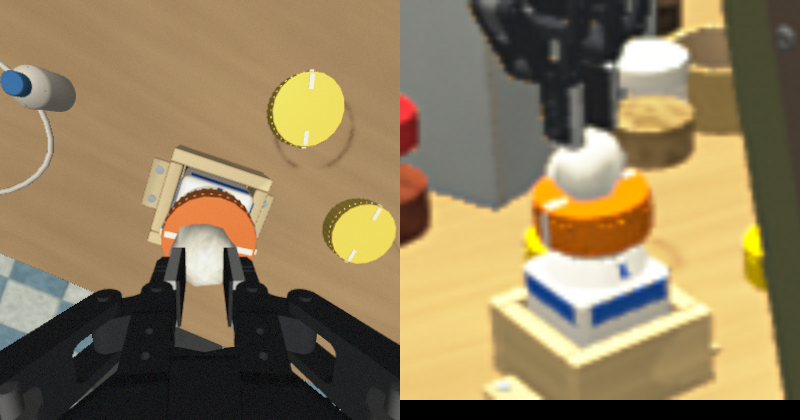

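The wrist crop shows both pads beside the ball, at crop (178,270) and (232,270). In the scene crop the fingertips end at the ball's upper edge (577,140). I'll project the TCP to see where the tips really are.

Run:
```python
from h import *
s=load('s1');w=load('w1');st=get_state();p=np.array(st['tcp_pos']);R=Rn.from_rotvec(st['tcp_rot']).as_matrix()
print(p,st['grip_width'],st['grip_force'],st['contact_force'])
q=lambda c:((c[0]-190)*4-40+400,(c[1]-170)*4)
for y in(-.02,-.01,0,.01,.02):
  for z in (0,-.0187):
    X=p+R@[0,y,z];a=proj(s,X);b=proj(w,X);print(y,z,np.round(q(a)),np.round((b[0]-80,b[1])))
```

```text
[0.4647364  0.10990217 0.11696538] 0.020405378552410546 7.201187716709683 [ 0.24927493 -2.76769173  9.91839722]
-0.02 0 [559. 199.] [172. 243.]
-0.02 -0.0187 [557. 167.] [169. 256.]
-0.01 0 [571. 192.] [188. 243.]
-0.01 -0.0187 [569. 160.] [186. 256.]
0 0 [583. 184.] [204. 243.]
0 -0.0187 [581. 152.] [204. 256.]
0.01 0 [595. 177.] [220. 243.]
0.01 -0.0187 [593. 145.] [221. 256.]
0.02 0 [606. 170.] [235. 243.]
0.02 -0.0187 [604. 138.] [239. 256.]
```

Run:
```python
from h import *
a=cv2.resize(load('w1')['px'][200:300,230:340],(440,400),interpolation=2);b=cv2.resize(load('s1')['px'][165:240,215:275],(360,450),interpolation=2)
o=np.zeros((450,800,3),np.uint8);o[:400,:440]=a;o[:,440:]=b;cv2.imwrite('pics/c3.png',o[:,:,::-1])
```

```text
(no output)
```

View pics/c3.png

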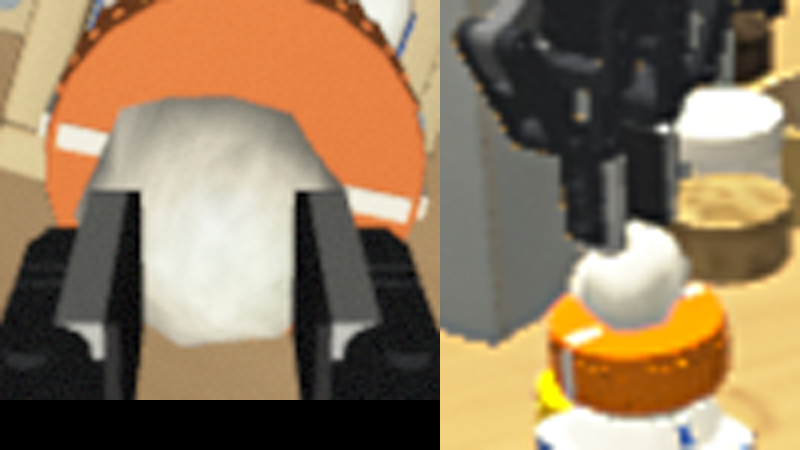

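The fingertips hold only the upper third of the ball; the tips sit about 2 cm higher than I assumed. I'll open, go lower in small steps and watch the force.

```bash
python3 -m jog '{"dp": [[0,0,0],[0,0,0],[0,0,0],[0,0,0],[0,0,0]], "turn": [0,0,0,0,0], "grip": [5,6,6,6,6]}' 20
python3 -m jog '{"dp": [[0,0,0.5],[0,0,1],[0,0,1]], "turn": [0,0,0], "grip": [6,6,6]}'
python3 - <<'E'
from h import *
snap('wrist','w2');snap('scene','s2');snap('top','t2')
a=cv2.resize(load('w2')['px'][200:300,230:340],(440,400),interpolation=2);b=cv2.resize(load('s2')['px'][165:240,215:275],(360,450),interpolation=2)
o=np.zeros((450,800,3),np.uint8);o[:400,:440]=a;o[:,440:]=b;cv2.imwrite('pics/c4.png',o[:,:,::-1])
E
```

```text
t: 3.5
tcp_pos: [0.4637, 0.1101, 0.1155]
tcp_rot: [-3.057, -0.722, 0.0]
contact_force: [0.3, 0.1, 0.4]
grip_width: 0.0601
grip_force: 0.0
t: 3.75
tcp_pos: [0.4632, 0.11, 0.1043]
tcp_rot: [-3.057, -0.722, 0.003]
contact_force: [-0.6, 0.3, -0.3]
grip_width: 0.0602
grip_force: 0.0
```

View pics/c4.png

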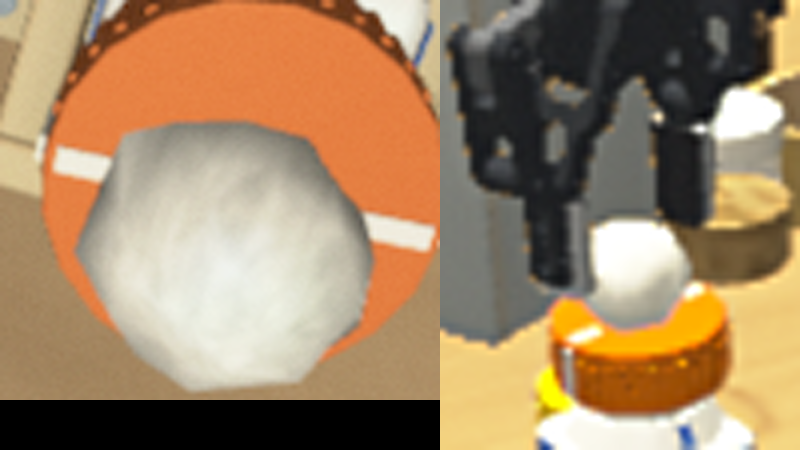

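Near fingertip is at crop (548,285) and far one at (683,225), beside the ball and clear above the lid. Now I'll compute the true tip height.

Run:
```python
from h import *
s=load('s2');st=get_state();p=np.array(st['tcp_pos']);R=Rn.from_rotvec(st['tcp_rot']).as_matrix()
for y in(-.035,.035):
  for z in (0,-.01,-.02,-.03):
    a=proj(s,p+R@[0,y,z]);print(y,z,np.round(((a[0]-215)*6+440,(a[1]-165)*6)))
```

```text
-0.035 0 [564. 378.]
-0.035 -0.01 [562. 352.]
-0.035 -0.02 [560. 326.]
-0.035 -0.03 [558. 299.]
0.035 0 [687. 299.]
0.035 -0.01 [686. 274.]
0.035 -0.02 [685. 249.]
0.035 -0.03 [683. 223.]
```

```bash
python3 -m jog '{"dp": [[0,0,0.6],[0,0,1.1],[0,0,1.1],[0,0,1.1]], "turn": [0,0,0,0], "grip": [6,6,6,6]}' 20
python3 -m jog '{"dp": [[0,0,0],[0,0,0],[0,0,0],[0,0,0],[0,0,0]], "turn": [0,0,0,0,0], "grip": [5,4,3,2.5,2.5]}' 25
```

```text
t: 4.23
tcp_pos: [0.4635, 0.11, 0.0942]
tcp_rot: [-3.057, -0.722, 0.001]
contact_force: [0.6, 0.2, 0.4]
grip_width: 0.0599
grip_force: 0.0
t: 4.65
tcp_pos: [0.464, 0.11, 0.0949]
tcp_rot: [3.057, 0.722, 0.001]
contact_force: [-0.7, -1.0, 2.7]
grip_width: 0.0382
grip_force: 25.0
```

```bash
python3 -m jog '{"dp": [[0,0,-1],[0,0,-4],[0,0,-8],[-0.5,1.5,-11],[-1.5,4.5,-11]], "turn": [0,0,0,0,0], "grip": [2.5,2.5,2.5,2.5,2.5]}' 25
python3 -m jog '{"dp": [[-1,3.5,0],[-2,7,0],[-3,10.5,0],[-4,14,0],[-5,17.5,0]], "turn": [0,0,0,0,0], "grip": [2.5,2.5,2.5,2.5,2.5]}'
python3 - <<'E'
from h import *
snap('wrist','w3');w=load('w3');t=load('t0');
print(totool([.531,-.228,.2]))
# bin rim from top view: grey low-saturation blob
hsv=cv2.cvtColor(t['px'],cv2.COLOR_RGB2HSV)
m=cv2.inRange(hsv,(0,0,40),(179,70,175));m[:,:335]=0;m[:,411:]=0;m[:160]=0;m[230:]=0
n,l,st,ce=cv2.connectedComponentsWithStats(m);i=1+st[1:,4].argmax();print(st[i],ce[i])
E
```

```text
t: 5.07
tcp_pos: [0.4722, 0.0646, 0.2113]
tcp_rot: [3.055, 0.727, 0.014]
contact_force: [0.1, -0.9, 0.1]
grip_width: 0.0378
grip_force: 25.3
t: 5.48
tcp_pos: [0.5039, -0.1175, 0.2053]
tcp_rot: [3.057, 0.722, 0.001]
contact_force: [1.5, 1.4, -0.9]
grip_width: 0.0383
grip_force: 25.3
[-2.32757533 10.63136021  0.52231442]
[ 352  162   59   58 2567] [381.85508376 191.6879626 ]
```

View pics/w3.png

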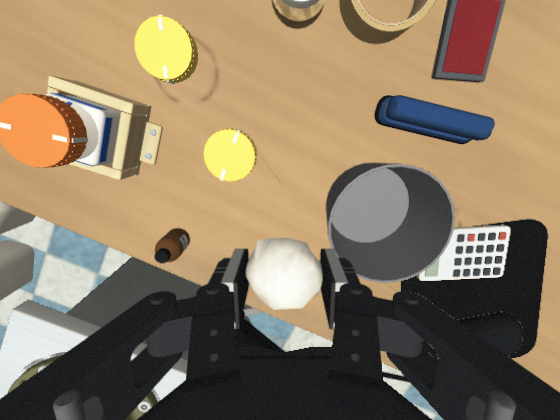

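The ball is held between the pads at (284,273). The bin rim is centred near (391,222), and the lid, bared, is at (40,130).

Run:
```python
from h import *
w=load('w3');t=load('t0')
B=onz(w,(391,221),.09);B2=onz(t,(380.5,190),.09);print(B,B2,np.linalg.norm(onz(w,(327,215),.09)-onz(w,(455,222),.09)))
B=(B+B2)/2;print(totool([B[0],B[1],.05]))
```

```text
[ 0.53191528 -0.22770663  0.09      ] [ 0.52663579 -0.22642997  0.09      ] 0.13273286410001475
[-2.43654375 10.44997569 15.52210255]
```

```bash
python3 -m jog '{"dp": [[-0.8,3.5,0],[-1.6,7,0],[-2.4,10.4,0],[-2.4,10.4,3],[-2.4,10.4,6]], "turn": [0,0,0,0,0], "grip": [2.5,2.5,2.5,2.5,2.5]}' 25
python3 -m jog '{"dp": [[0,0,3.5],[0,0,7],[0,0,8.8],[0,0,8.8],[0,0,8.8]], "turn": [0,0,0,0,0], "grip": [2.5,2.5,2.5,2.5,2.5]}'
python3 -m jog '{"dp": [[0,0,0],[0,0,0],[0,0,0],[0,0,0],[0,0,0]], "turn": [0,0,0,0,0], "grip": [4.5,5,5.5,5.5,5.5]}'
```

```text
t: 5.95
tcp_pos: [0.5296, -0.2214, 0.1452]
tcp_rot: [3.057, 0.718, 0.004]
contact_force: [1.1, -0.0, -1.8]
grip_width: 0.0383
grip_force: 25.3
t: 6.37
tcp_pos: [0.5291, -0.2194, 0.057]
tcp_rot: [-3.057, -0.722, 0.001]
contact_force: [-0.7, 0.9, -0.5]
grip_width: 0.0379
grip_force: 25.3
t: 6.78
tcp_pos: [0.5293, -0.2196, 0.0573]
tcp_rot: [3.057, 0.722, 0.001]
contact_force: [-0.7, -0.2, -0.2]
grip_width: 0.055
grip_force: 0.0
```

```bash
python3 -m jog '{"dp": [[0,0,-3],[0,0,-7],[0,0,-11],[0,0,-15],[0.9,-3,-15]], "turn": [0,0,0,0,0], "grip": [5.5,5.5,5.5,5.5,5.5]}' 20
python3 -m jog '{"dp": [[1,-3.5,0],[2,-7,0],[3,-10.5,0],[4,-14,0],[5,-17.5,0]], "turn": [0,0,0,0,0], "grip": [6,7,8,8.5,8.5]}'
python3 - <<'E'
from h import *
snap('top','t3');snap('wrist','w4');t=load('t3')
hsv=cv2.cvtColor(t['px'],cv2.COLOR_RGB2HSV);m=cv2.inRange(hsv,(0,0,165),(179,60,255))
for nm,b in(('bin',(352,411,162,222)),('jar',(215,250,198,228))):
    k=m[b[2]:b[3],b[0]:b[1]];print(nm,(k>0).sum(),np.argwhere(k).mean(0)[::-1]+[b[0],b[2]] if k.any() else '')
h0=cv2.cvtColor(load('t0')['px'],cv2.COLOR_RGB2HSV);print('before',(cv2.inRange(h0,(0,0,165),(179,60,255))[162:222,352:411]>0).sum())
w=load('w4');hsv=cv2.cvtColor(w['px'],cv2.COLOR_RGB2HSV);m=cv2.inRange(hsv,(4,150,120),(17,255,255))
n,l,st,ce=cv2.connectedComponentsWithStats(m);i=1+st[1:,4].argmax();print(st[i],ce[i])
print(totool([.4655,.106,.12]),totool([.44,.09,.27]))
E
```

```text
t: 7.2
tcp_pos: [0.5262, -0.1923, 0.2149]
tcp_rot: [3.051, 0.715, 0.015]
contact_force: [0.4, -0.1, 0.6]
grip_width: 0.0553
grip_force: 0.0
t: 7.62
tcp_pos: [0.4895, -0.0082, 0.207]
tcp_rot: [3.057, 0.722, 0.001]
contact_force: [1.1, 0.3, 0.1]
grip_width: 0.0849
grip_force: 0.0
bin 169 [366.83431953 182.67455621]
jar 58 [235.18965517 214.89655172]
before 3
[ 132  139   70   68 3475] [165.91654676 172.55654676]
[  2.91630093 -11.07117104   8.71976453] [ -0.06861617 -10.79648962  -6.28281258]
```

The ball is in the bin: whitish blob at top pixel (367,183), and none on the lid. Next I'll measure the bare lid's centre and mark axis.

```bash
cat > lid.py <<'E'
from h import *
def lid(fn,box,zt):
    c=load(fn);hsv=cv2.cvtColor(c['px'],cv2.COLOR_RGB2HSV)
    x0,y0,x1,y1=box
    m=cv2.inRange(hsv,(3,140,60),(18,255,255));k=np.zeros_like(m);k[y0:y1,x0:x1]=1;m*=k
    n,l,st,ce=cv2.connectedComponentsWithStats(m);i=1+st[1:,4].argmax()
    b=cv2.inRange(hsv,(3,140,180),(18,255,255))*k   # bright top face only
    out=[]
    for mm in (m*(l==i).astype(np.uint8),b):
        h=cv2.convexHull(np.argwhere(mm)[:,::-1].astype(np.int32));out.append(cv2.fitEllipse(h))
    hull=cv2.fillConvexPoly(np.zeros_like(m),h,255)
    wh=cv2.bitwise_and(cv2.inRange(hsv,(0,0,150),(179,110,255)),cv2.erode(hull,np.ones((2,2))))
    n,l,st,ce=cv2.connectedComponentsWithStats(wh);o=np.argsort(-st[1:,4])[:3]+1
    mk=[(st[j,4],ce[j]) for j in o]
    P=[onz(c,e[0],zt) for e in out];print(fn,'all',out[0],P[0],'bright',out[1],P[1])
    q=[onz(c,v,zt) for _,v in mk];print(mk)
    if len(q)>1: print('axis deg',np.degrees(np.arctan2(*(q[0]-q[1])[1::-1]))%180,'mid',(q[0]+q[1])/2)
E
python3 - <<'E'
from lid import *
lid('w4',(120,130,215,215),.114);lid('t3',(205,185,265,240),.114)
E
```

```text
w4 all ((167.8367462158203, 171.83917236328125), (67.6556167602539, 74.32661437988281), 104.16022491455078) [0.46827561 0.10437431 0.114     ] bright ((166.078857421875, 172.3856201171875), (65.5330810546875, 71.80169677734375), 124.86262512207031) [0.46708601 0.10562197 0.114     ]
[(np.int32(70), array([139.34285714, 168.47142857])), (np.int32(68), array([190.23529412, 180.05882353])), (np.int32(4), array([200. , 181.5]))]
axis deg 103.52590704125213 mid [0.46497024 0.10591227 0.114     ]
t3 all ((230.5133056640625, 212.093505859375), (27.978803634643555, 28.859045028686523), 110.62618255615234) [0.46478557 0.1065346  0.114     ] bright ((230.39939880371094, 212.03416442871094), (27.876405715942383, 28.23433494567871), 64.10145568847656) [0.46490602 0.10678414 0.114     ]
[(np.int32(15), array([240.8, 209.8])), (np.int32(12), array([220.08333333, 214.08333333]))]
axis deg 103.53958641083834 mid [0.46511817 0.10666147 0.114     ]
```

```bash
python3 -m jog '{"dp": [[0.9,-3.5,0],[1.8,-7,0],[2.9,-11.1,2],[2.9,-11.1,6],[2.9,-11.1,8]], "turn": [0,0,0,0,0], "grip": [8.5,8.5,8.5,8.5,8.5]}' 20
python3 -m jog '{"dp": [[0,0,0],[0,0,0]], "turn": [0,0], "grip": [8.5,8.5]}'
python3 -c "
from h import *
print(totool([.465,.106,.058]),get_state()['joints'])"
```

```text
t: 8.13
tcp_pos: [0.4651, 0.104, 0.124]
tcp_rot: [-3.056, -0.726, 0.002]
contact_force: [0.3, -1.2, -0.4]
grip_width: 0.0854
grip_force: 0.0
t: 8.3
tcp_pos: [0.4665, 0.1021, 0.1268]
tcp_rot: [-3.058, -0.722, 0.002]
contact_force: [1.3, -0.5, 0.4]
grip_width: 0.0848
grip_force: 0.0
[ 0.04528871 -0.41148658  6.88427161] [ 1.38864341e-01  2.21604445e-01  1.80754551e+00 -9.52731636e-05
  1.11352390e+00  1.24610162e+00]
```

```bash
python3 -m jog '{"dp": [[0,-0.4,0],[0,-0.4,2],[0,-0.4,4],[0,-0.4,5],[0,-0.4,5]], "turn": [0,0,0,0,0], "grip": [8.5,8.5,8.5,8.5,8.5]}' 20
python3 -m jog '{"dp": [[0,0,0.6],[0,0,1.2],[0,0,1.8],[0,0,1.8]], "turn": [0,0,0,0], "grip": [8.5,8.5,8.5,8.5]}'
python3 -c "
from h import *
print(totool([.465,.106,.058]))
snap('scene','s3')
s=load('s3');hsv=cv2.cvtColor(s['px'],cv2.COLOR_RGB2HSV)
A=cv2.resize(s['px'][165:265,200:300],(600,600),interpolation=2);cv2.imwrite('pics/c5.png',A[:,:,::-1])"
```

```text
t: 8.72
tcp_pos: [0.4644, 0.1058, 0.0761]
tcp_rot: [-3.058, -0.721, 0.002]
contact_force: [-0.5, -0.5, 0.1]
grip_width: 0.085
grip_force: 0.0
t: 9.05
tcp_pos: [0.4644, 0.106, 0.0579]
tcp_rot: [-3.057, -0.722, 0.001]
contact_force: [0.3, 0.8, -0.4]
grip_width: 0.0848
grip_force: 0.0
[ 0.05687833  0.02934435 -0.00705337]
```

```bash
python3 -m jog '{"dp": [[0,0,0],[0,0,0],[0,0,0],[0,0,0],[0,0,0]], "turn": [0,0,0,0,0], "grip": [7,6.5,6,5.5,5]}' 30
python3 -m jog '{"dp": [[0,0,0],[0,0,0],[0,0,0]], "turn": [0,0,0], "grip": [5,5,5]}' 100
python3 -c "
from h import *
s=get_state();print(s['ft_torque'])"
```

```text
t: 9.52
tcp_pos: [0.4649, 0.1062, 0.0593]
tcp_rot: [-3.057, -0.722, -0.001]
contact_force: [-2.6, -0.0, 6.6]
grip_width: 0.0614
grip_force: 31.2
t: 9.77
tcp_pos: [0.4651, 0.1062, 0.0599]
tcp_rot: [3.057, 0.722, 0.002]
contact_force: [-4.8, -1.1, 13.4]
grip_width: 0.0598
grip_force: 104.1
[-0.01713223  0.8196231   0.00229907]
```

```bash
python3 -m jog '{"dp": [[0,0,0],[0,0,0],[0,0,0],[0,0,0],[0,0,0]], "turn": [-4,-8,-12,-16,-20], "grip": [5,5,5,5,5]}' 110
python3 - <<'E'
from h import *
s=get_state();print(s['ft_torque'],s['tcp_pos']);snap('wrist','w5');snap('top','t5')
from lid import *
c=load('w5');hsv=cv2.cvtColor(c['px'],cv2.COLOR_RGB2HSV);m=cv2.inRange(hsv,(3,140,120),(18,255,255));print(cv2.boundingRect(m))
R=Rn.from_rotvec(s['tcp_rot']).as_matrix();print('toolx',np.degrees(np.arctan2(R[1,0],R[0,0])))
for X in ([.465,.106,.114],):print(proj(c,X),proj(load('t5'),X))
E
```

```text
t: 10.18
tcp_pos: [0.4656, 0.1062, 0.06]
tcp_rot: [2.883, 1.246, 0.004]
contact_force: [-0.9, 0.3, 10.8]
grip_width: 0.059
grip_force: 115.2
[-0.00291338  0.28912675 -0.23245675] [0.46564408 0.10620851 0.05995521]
(218, 210, 133, 135)
toolx 46.750712530008514
[283.07629975 290.65866804] [230.76642459 212.00181929]
```

```bash
cat > mk.py <<'E'
from lid import *
def marks(fn,zt):
    c=load(fn);hsv=cv2.cvtColor(c['px'],cv2.COLOR_RGB2HSV);ctr=[.465,.106,zt];p=proj(c,ctr)
    wh=cv2.inRange(hsv,(0,0,140),(179,90,255));n,l,st,ce=cv2.connectedComponentsWithStats(wh)
    for i in range(1,n):
        X=onz(c,ce[i],zt);r=np.hypot(*(X-ctr)[:2])
        if st[i,4]>4 and r<.04: print(fn,st[i],'r mm',round(r*1000),'ang',round(np.degrees(np.arctan2(X[1]-.106,X[0]-.465)),1))
E
python3 -c "
from mk import *
marks('w4',.114);marks('w5',.114);marks('t5',.114);marks('t3',.114)"
```

```text
w4 [ 152  114   84   96 2299] r mm 39 ang -36.6
w4 [130 164   2   4   5] r mm 31 ang 101.7
w4 [133 165  14   8  66] r mm 23 ang 103.5
w4 [184 177  13   7  64] r mm 23 ang -76.7
w4 [200 180   2   4   8] r mm 33 ang -75.1
w5 [ 197  184  163   70 2003] r mm 35 ang 48.3
w5 [221 273  27  13 228] r mm 23 ang 121.6
w5 [194 288  11   9  59] r mm 38 ang 137.2
w5 [364 288  10   9  57] r mm 38 ang -43.9
w5 [320 293  27  13 213] r mm 23 ang -54.1
t5 [238 224   6   2  11] r mm 35 ang -139.6
t3 [208 194  40  41 488] r mm 16 ang 117.8
t3 [238 209   6   3  13] r mm 22 ang -76.3
t3 [218 213   5   3  12] r mm 23 ang 102.9
t3 [238 220   7   6  25] r mm 34 ang -132.9
```

The marks followed the tool by 20° with no slip. Continuing.

```bash
python3 -m jog '{"dp": [[0,0,0],[0,0,0],[0,0,0],[0,0,0],[0,0,0]], "turn": [-5,-10,-15,-20,-25], "grip": [5,5,5,5,5]}' 110
python3 -m jog '{"dp": [[0,0,0],[0,0,0],[0,0,0],[0,0,0]], "turn": [-5,-10,-15,-20], "grip": [5,5,5,5]}' 110
python3 - <<'E'
from mk import *
s=get_state();R=Rn.from_rotvec(s['tcp_rot']).as_matrix();print(s['tcp_pos'],s['ft_torque'],s['joint_efforts'][5],'toolx',np.degrees(np.arctan2(R[1,0],R[0,0])))
snap('wrist','w6');marks('w6',.114);print(s['joints'])
w=load('w6');hsv=cv2.cvtColor(w['px'],cv2.COLOR_RGB2HSV);m=cv2.inRange(hsv,(100,120,40),(130,255,255))
n,l,st,ce=cv2.connectedComponentsWithStats(m)
for i in range(1,n):
    if st[i,4]>10: X=onz(w,ce[i],.075);print('blue',st[i],ce[i],X,np.degrees(np.arctan2(X[1]-.106,X[0]-.465)))
E
```

```text
t: 10.7
tcp_pos: [0.4657, 0.1062, 0.06]
tcp_rot: [2.544, 1.841, 0.004]
contact_force: [-0.5, -0.6, 11.8]
grip_width: 0.0599
grip_force: 115.4
t: 11.03
tcp_pos: [0.4659, 0.1063, 0.0601]
tcp_rot: [2.185, 2.255, 0.004]
contact_force: [0.1, 0.3, 12.8]
grip_width: 0.0593
grip_force: 115.4
[0.46589994 0.1062566  0.06013275] [ 0.01026523  0.18495197 -0.12859875] 2.0533622056245804 toolx 91.80514837827704
w6 [ 210  164  138   88 3746] r mm 39 ang 90.8
w6 [221 273  27  13 226] r mm 22 ang 167.5
w6 [194 288  11   9  60] r mm 37 ang -177.0
w6 [364 288  11   9  59] r mm 39 ang 0.5
w6 [320 293  27  13 214] r mm 24 ang -10.0
[1.47516599e-01 3.18094707e-01 1.86446852e+00 1.05568176e-04
 9.55605254e-01 1.15950857e-01]
blue [237 191  80  13 351] [276.90598291 196.68091168] [0.46100703 0.13978696 0.075     ] 96.73999541092239
```

```bash
cat > yaw.py <<'E'
from mk import *
def yaw(fn,z=.065):
    w=load(fn);hsv=cv2.cvtColor(w['px'],cv2.COLOR_RGB2HSV);m=cv2.inRange(hsv,(100,120,40),(130,255,255))
    n,l,st,ce=cv2.connectedComponentsWithStats(m)
    for i in range(1,n):
        X=onz(w,ce[i],z)
        if st[i,4]>60 and np.hypot(X[0]-.465,X[1]-.106)<.06:
            ys,xs=np.nonzero(l==i);u=np.unique(xs)[3:-3]
            for f,nm in((np.min,'top'),(np.max,'bot')):
                k=np.array([(x,f(ys[xs==x])) for x in u],np.float32);v=cv2.fitLine(k,cv2.DIST_HUBER,0,.01,.01).ravel()
                a=onz(w,(v[2]-20*v[0],v[3]-20*v[1]),z);b=onz(w,(v[2]+20*v[0],v[3]+20*v[1]),z)
                print(fn,st[i],nm,'line deg',np.degrees(np.arctan2(*(b-a)[1::-1]))%90)
E
python3 -c "
from yaw import *
yaw('w6');yaw('w5');yaw('w0')"
python3 -m jog '{"dp": [[0,0,0],[0,0,0],[0,0,0]], "turn": [-4,-8,-12], "grip": [5,5,5]}' 110
python3 - <<'E'
from yaw import *
s=get_state();print(s['tcp_pos'],s['ft_torque'],s['contact_force'])
snap('wrist','w7');marks('w7',.114);yaw('w7')
E
```

```text
w6 [237 191  80  13 351] top line deg 8.343169455842126
w6 [237 191  80  13 351] bot line deg 8.252729675462984
w5 [284 183  60  50 231] top line deg 8.21723510386515
w5 [284 183  60  50 231] bot line deg 8.33452231744117
w5 [222 185  47  61 132] top line deg 8.364598250011248
w5 [222 185  47  61 132] bot line deg 8.283130651648504
t: 11.33
tcp_pos: [0.466, 0.1063, 0.0602]
tcp_rot: [1.938, 2.47, 0.004]
contact_force: [0.4, 0.3, 12.2]
grip_width: 0.0593
grip_force: 115.5
[0.46595186 0.10627878 0.0601768 ] [-0.00251093  0.16439118 -0.14130583] [ 0.4147696   0.33388466 12.2358605 ]
w7 [221 273  27  13 226] r mm 22 ang 179.8
w7 [194 288  11   9  59] r mm 37 ang -164.8
w7 [364 288  11   9  61] r mm 39 ang 12.2
w7 [320 293  27  13 215] r mm 24 ang 1.5
w7 [247 191  81  12 358] top line deg 8.26319144678646
w7 [247 191  81  12 358] bot line deg 8.331432946531367
```

Jar yaw is 8.3° and lid about 0.6°, so it's within the free window. I'll turn a few degrees more, then lift gently.

```bash
python3 -m jog '{"dp": [[0,0,0],[0,0,0],[0,0,-0.1],[0,0,-0.2],[0,0,-0.3]], "turn": [-2,-4,-4,-4,-4], "grip": [5,5,5,5,5]}' 110
python3 -m jog '{"dp": [[0,0,-0.2],[0,0,-0.4],[0,0,-0.6],[0,0,-0.8],[0,0,-1]], "turn": [0,0,0,0,0], "grip": [5,5,5,5,5]}' 110
python3 - <<'E'
from yaw import *
s=get_state();print(s['tcp_pos'],s['ft_torque'],s['contact_force'])
snap('wrist','w8');marks('w8',.125);yaw('w8')
E
```

```text
t: 11.8
tcp_pos: [0.4649, 0.1061, 0.0621]
tcp_rot: [1.856, 2.534, 0.001]
contact_force: [0.4, -0.1, -0.7]
grip_width: 0.0593
grip_force: 117.8
t: 12.22
tcp_pos: [0.4646, 0.1061, 0.0717]
tcp_rot: [-1.856, -2.535, 0.0]
contact_force: [-0.1, -0.3, -0.9]
grip_width: 0.0591
grip_force: 117.9
[0.46457828 0.10606162 0.07173785] [-0.03425826  0.01987502 -0.00491494] [-0.07250017 -0.28373202 -0.88702327]
w8 [221 273  27  13 228] r mm 23 ang -175.1
w8 [194 288  11   9  61] r mm 39 ang -160.5
w8 [364 288  11   9  65] r mm 38 ang 15.8
w8 [320 293  27  13 218] r mm 23 ang 4.4
w8 [255 185  75  16 289] top line deg 8.431775525572027
w8 [255 185  75  16 289] bot line deg 8.391145381835749
```

```bash
python3 -m jog '{"dp": [[0,0,-0.4],[0,0,-0.9],[0,0,-1.4],[0,0,-1.8],[0,0,-2.1]], "turn": [0,0,0,0,0], "grip": [5,5,5,5,5]}' 110
python3 -m jog '{"dp": [[0,0,0],[0,0,0],[0,0,0],[0,0,0]], "turn": [0,0,0,0], "grip": [5,5,5,5]}' 110
python3 - <<'E'
from yaw import *
s=get_state();print(s['tcp_pos'],s['ft_torque'],s['contact_force'],s['qvel'])
snap('wrist','w9');snap('scene','s9');marks('w9',.147);yaw('w9')
b=load('s9')['px'][150:270,190:310];cv2.imwrite('pics/c9.png',cv2.resize(b,(600,600),interpolation=2)[:,:,::-1])
E
```

```text
t: 12.68
tcp_pos: [0.4648, 0.1061, 0.0933]
tcp_rot: [1.856, 2.534, 0.001]
contact_force: [-0.3, -0.1, -0.4]
grip_width: 0.0592
grip_force: 117.9
t: 13.02
tcp_pos: [0.4645, 0.1061, 0.0924]
tcp_rot: [-1.856, -2.534, 0.0]
contact_force: [0.1, -0.3, -1.6]
grip_width: 0.0593
grip_force: 117.9
[0.46447934 0.10607078 0.09236109] [ 0.01095913  0.01979597 -0.05576651] [ 0.12422979 -0.27741485 -1.60014233] [-0.00029733  0.00126719  0.00081746 -0.00169288  0.00094436 -0.00042988]
w9 [221 273  28  13 230] r mm 23 ang -177.2
w9 [194 288  11   9  61] r mm 38 ang -161.8
w9 [364 288  11   9  65] r mm 37 ang 17.1
w9 [320 293  27  13 217] r mm 22 ang 6.6
w9 [259 180  66  13 207] top line deg 8.273059671921182
w9 [259 180  66  13 207] bot line deg 8.212071906652337
```

View pics/c9.png

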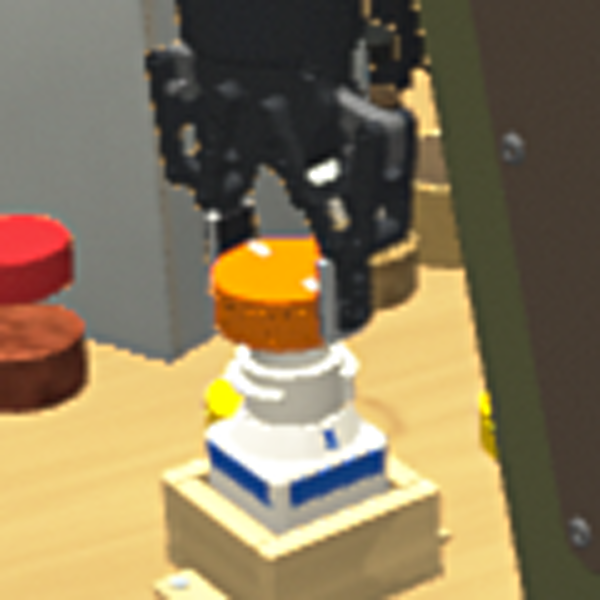

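The lid (crop 270,290) is held level over the open neck (300,375), and the jar is still seated in its brace. Rise is 32.5 mm, so it clears the rim by about 14.5 mm. Handing in.

```bash
python3 -c "
from workcell import close_job
print(close_job())"
```

```text
the job is handed in; nothing more can be done
None
```

The job is handed in at about 13 s: the paper ball is in the bin, and the lid was turned about 85° until free, then lifted straight up and held level about 14 mm above the rim, with the jar still seated in its brace and the stapler and droppers untouched.

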